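Hang the brush cup on the tool tote

ROBOT

A 6-joint arm with a two-finger parallel gripper is mounted at the origin on the work surface. World frame = base frame: x ahead of the robot, y to its left, z up, the work surface at z = 0. Lengths are in m, angles in rad, forces in N, time in s.
With the tool pointing down it reaches from about 0.3 to 0.825 m from the base axis. Payload 5.4 kg.
Tool frame: the origin (TCP) lies at the very end of the fingers, on their centre line; the grasp point (between the pads) lies 19 mm behind it; z points along the fingers, y is the line along which they close (so a half turn about z gives the same grasp; the last joint's range is limited). The gripper opens to 92 mm and grips with 3 to 60 N. Pads are 20 mm wide; open, the fingers measure 128 mm over their backs; the gripper's body (75 mm by 189 mm) begins 69 mm behind the grasp point.
Start: joints at [0.935, 0.158, 1.597, -0, 1.386, -0.21], TCP at [0.238, 0.524, 0.215] pointing down, gripper open.
Joint ranges: [-2.91, 2.91], [-0.94, 2.29], [0.18, 2.7], [-1.29, 4.43], [0.17, 2.64], [-3, 3]. Speed limits (rad/s): [2.57, 2.57, 3.14, 3.14, 3.14, 3.14].

INTERFACE

Orientations are given as a unit quaternion [x, y, z, w].
In Python, from station import r gives the robot as it stands. The module is installed in compiled form; this text tells all that it offers. Calls block until the motion is done:
- r.move_pose(position, orientation): joint-space move of the TCP to a pose.
- r.move_l(position, max_speed=0.15, rot=None, threshold=None): straight line of the TCP; rot=None keeps the orientation; max_speed is the mean speed in m/s. With threshold (N) it stops when the force on the tool has changed by that much, and returns True; else False.
- r.move_joints(angles): joint-space move.
- r.command_gripper(opening, strength=None): finger opening in m; strength is the grip in N (None keeps the last); returns when the fingers have stopped.
- r.pause(seconds).
- r.solve_ik(position, orientation): joint angles nearest the present ones, or None.
- r.grab_frame(name): name is "scene" or "top" or "wrist"; returns the picture (384x512x3 uint8, red, green, blue); there is no depth.
- r.camera_model(name): a dict with "intrinsics" (3x3 intrinsics, pixels), "k1" (the pictures are not rectified: a ray, as slopes to the right and down, at radius r is drawn at 1 + k1 r^2 times it, then the intrinsics apply), "rvec" (rotation vector, rad) and "tvec" (3), from world to camera coordinates, as OpenCV has them. Camera axes: x right, y down, z forward; pixel columns grow to the right and rows downward; lengths in m; the calibration is good to about 2 mm. A picture is of the moment at which its call begins: read the wrist's pose just before it. camera_model takes no time and is no camera call; for the wrist camera it gives the pose at the moment of the call.
A pose or a line that the arm cannot do raises r.PlanningError and nothing moves.
- r.sign_off(): hands the job in; it is judged then, once.
Readings, each from a call of its own:
- r.read_clock(): time.
- r.read_qpos(): joint angles.
- r.read_qvel(): joint speeds.
- r.read_joint_torque(): joint torques, N m.
- r.read_ee_pos(): TCP position.
- r.read_eef_rot(): TCP orientation.
- r.read_ft_force(): force on the tool from outside, world axes, zero at the start.
- r.read_moment(): the same for the moment, N m.
- r.read_finger_gap(): finger opening in m.
- r.read_grip_force(): force on a finger pad.
Only numpy, scipy, OpenCV 4.12 (cv2) and the standard library are available. Lean on these libraries where they do the work, as an engineer would, in place of code of your own. Each camera call takes 0.05 s, during which the arm holds its last target. There are 200 camera calls.

TASK

The yellow brush cup has been knocked over on the bench. First stand it upright on its base on the bench and let go of it; then take it again and hang it by its own steel hook over the rim of the plywood tool tote, cup on the outside and hook lip inside, so that it stays there by itself, clear of the bench. Leave the other things on the bench where they are.

Things in the scene. Friction and masses are not known exactly. Their poses are not given: they have to be found in the camera images.
- cup_center (a point): All sizes in mm. Centre of the yellow open square cup (black band near its base, steel hook at its mouth; 0.25 kg). Outside 120 from base to mouth x 56 deep x 50 wide. Axes: x from base to mouth (up when it stands), y to the hook side (depth 56), z across the width (50). At the start it lies on one side, z up, centre 25 above the bench, mouth roughly away from the robot, hook to the left.
- cup_foot (a point): Centre of the outer face of the cup's base, 60 from the cup's centre; same axes as the cup.
- cup_lip (a point): Centre of the hook's lip; axes as the cup's. In mm from the cup's centre: the crown, a strap 34 wide and 5 thick flush with the mouth (x 55 to 60), runs from the back face (y 28) out to y 57; the lip, 5 thick (y 52 to 57), runs from it back towards the base to x 33. The gap between back face and lip is 24, open towards the base; the crown's underside is 115 above the base.
- tote_rim (a point): Centre of the mouth of the plywood tool tote, at rim height, 145 mm above the bench: a fixed open box 180 (its x) x 300 (its y) outside, walls 12 thick, z up, -x side roughly facing the robot. Behind that near wall it is empty to the floor for 75 inwards; a low divider and upright red-handled tools (to 12 above the rim) stand in the far half.
- offcut_c (a point): Centre of a loose light-wood offcut, 60 x 120 x 28 mm high. Leave alone.
- sander_c (a point): Centre of a loose cork sanding block, black rubber face up, 110 x 60 x 24 mm high. Leave alone.
- tape_c (a point): Centre of a loose blue tape roll lying flat, 90 mm across, 24 mm high. Leave alone.
- glue_c (a point): Centre of a loose white glue bottle with orange cap, 64 mm across, 170 mm high. Leave alone.
- tin_c (a point): Centre of a loose tin with green label, 90 mm across, 110 mm high. Leave alone.
- tote: The tote as a whole; origin at the centre of its underside on the bench, axes as above.
- cup: The cup as a whole; origin 25 mm from the cup's centre along -z, axes as above.
There are look-alikes about, which are no part of the job. What is shaped like the cup but green is not meant.

How it is judged:
By the outcome, as a careful person would: the job done as asked, in the order asked, and still so for the second after the job is handed in, with the robot touching nothing.
It also fails if it takes over 53 s, if anything falls off the work surface, if the arm or the gripper's body presses on something with over 40 N, if the wrist force passes 120 N, or if a joint passes its speed limit or range.

## Working session

There is one attempt and no reset: what is moved stays moved. The work goes in short steps, each a Python script; the robot and the scene stay as the last script left them, time stands still between calls to the robot, and variables do not carry over. Pictures are saved under pics/ and viewed, at most 13 in all, crops included, and the job is handed in when it is done.

```bash
mkdir -p pics; ls; python3 - <<'E'
from station import r
import cv2,numpy as np
t=r.grab_frame("top");s=r.grab_frame("scene")
cv2.imwrite("pics/top.png",cv2.cvtColor(t,cv2.COLOR_RGB2BGR))
cv2.imwrite("pics/scene.png",cv2.cvtColor(s,cv2.COLOR_RGB2BGR))
for n in("top","scene","wrist"):
    m=r.camera_model(n);print(n,{k:np.round(v,4).tolist() for k,v in m.items()})
print(r.read_clock(),r.read_eef_rot())
E
```

```text
pics
top {'intrinsics': [[454.5888, 0.0, 261.4796], [0.0, 454.5888, 185.1752], [0.0, 0.0, 1.0]], 'k1': -0.1717, 'rvec': [2.103, -2.1244, 0.1973], 'tvec': [0.029, 0.4437, 1.3239]}
scene {'intrinsics': [[418.1052, 0.0, 257.0023], [0.0, 418.1052, 196.3115], [0.0, 0.0, 1.0]], 'k1': -0.0275, 'rvec': [1.6651, 1.8767, -0.783], 'tvec': [0.0463, -0.2398, 1.878]}
wrist {'intrinsics': [[325.4131, 0.0, 251.2049], [0.0, 325.4131, 192.967], [0.0, 0.0, 1.0]], 'k1': -0.0935, 'rvec': [-2.4593, -1.5847, -0.1936], 'tvec': [-0.5745, -0.0278, 0.3899]}
0.1 [ 2.11274489e-01  9.77426425e-01 -7.47768478e-04 -3.38207262e-04]
```

View pics/top.png

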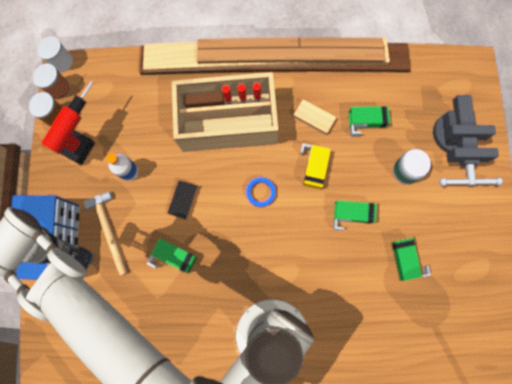

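View pics/scene.png

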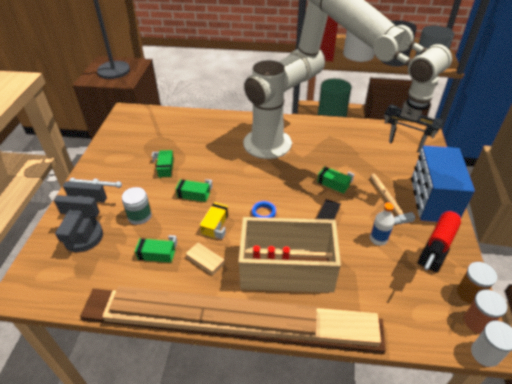

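Top view: the only yellow cup is at (317,166), with its black band at the near end and its hook at upper left (305,149). The green look-alikes are at (369,117), (356,212), (408,258) and (174,255), so I choose the yellow one. The tote spans about (172–279, 74–150). Next I check the choice in a close crop.

```bash
cat > h.py <<'E'
import cv2,numpy as np
from station import r
from scipy.spatial.transform import Rotation as R
def D(m): return np.array([m['k1'],0,0,0,0.])
def unproj(m,px,z):
    K=np.array(m['intrinsics']);Rm=cv2.Rodrigues(np.array(m['rvec'],float))[0];t=np.array(m['tvec'],float)
    u=cv2.undistortPoints(np.array(px,float).reshape(-1,1,2),K,D(m)).reshape(-1,2)
    d=np.c_[u,np.ones(len(u))]@Rm; c=-Rm.T@t
    return c+d*((z-c[2])/d[:,2])[:,None]
def proj(m,P):
    return cv2.projectPoints(np.array(P,float).reshape(-1,1,3),np.array(m['rvec'],float),np.array(m['tvec'],float),np.array(m['intrinsics']),D(m))[0].reshape(-1,2)
def shot(cam,name):
    m=r.camera_model(cam);im=cv2.cvtColor(r.grab_frame(cam),cv2.COLOR_RGB2BGR)
    cv2.imwrite(f"pics/{name}.png",im);return m,im
E
python3 - <<'E'
from h import *
im=cv2.imread("pics/top.png")[60:210,160:350]
cv2.imwrite("pics/crop.png",cv2.resize(im,None,fx=4,fy=4,interpolation=cv2.INTER_CUBIC))
m=r.camera_model("top")
hsv=cv2.cvtColor(cv2.imread("pics/top.png"),cv2.COLOR_BGR2HSV)
k=cv2.inRange(hsv,(22,200,120),(33,255,255))
n,l,s,c=cv2.connectedComponentsWithStats(k)
for i in range(1,n):
    if s[i,4]>40: print(s[i],c[i])
print(unproj(m,[[317,166]],.05))
E
```

```text
[306 145  24  34 580] [317.91034483 162.20344828]
[304 181  19   7  88] [312.76136364 184.04545455]
[[ 0.49995774 -0.14403209  0.05      ]]
```

View pics/crop.png

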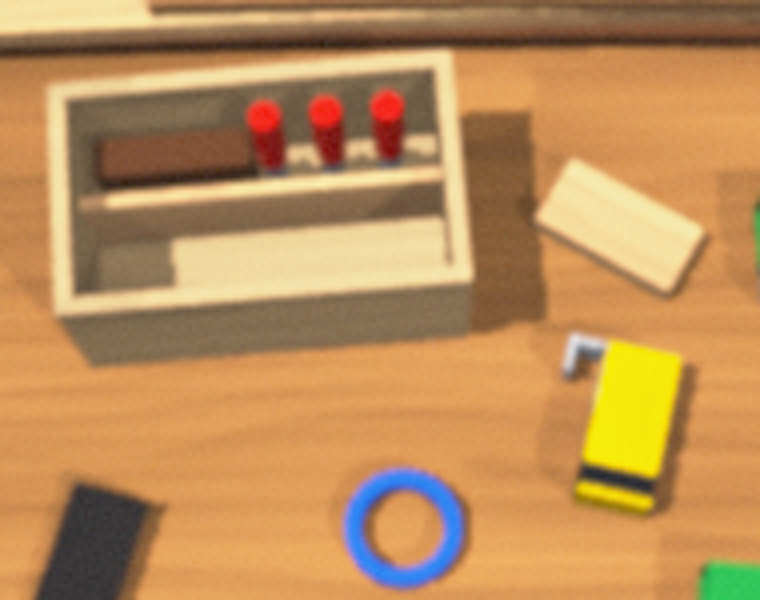

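```bash
cat >> h.py <<'E'
def cupR(yaw,standing):  # yaw: direction of cup y axis measured as heading of 'left' (0 -> cup y = world +y)
    B=np.array([[0,0,-1],[0,1,0],[1,0,0.]]) if standing else np.eye(3)
    return R.from_euler('z',yaw).as_matrix()@B
def toolR(Rc,z,y):
    z=Rc@np.array(z,float);y=Rc@np.array(y,float);return R.from_matrix(np.c_[np.cross(y,z),y,z]).as_quat()
def tcp(c,Rc,g,q):  # grasp point g in cup frame -> TCP
    return np.array(c)+Rc@np.array(g)+0.019*R.from_quat(q).as_matrix()[:,2]
E
python3 - <<'E'
from h import *
m=r.camera_model("top")
f=lambda a:[((x+.5)/4-.5+160,(y+.5)/4-.5+60) for x,y in a]
T=unproj(m,f([(57,315),(471,280),(453,52),(47,86)]),.145)
print(T.round(4)); print([np.linalg.norm(T[i]-T[i-1]).round(3) for i in range(4)],T.mean(0))
d=T[1]-T[0]; e=T[2]-T[3]; print(np.degrees(np.arctan2(*(-d)[:2]*[-1,1])),np.degrees(np.arctan2(*(-e)[:2]*[-1,1])))
C=unproj(m,f([(609,341),(682,353),(655,505),(576,494)]),.05)
print(C.round(4),[np.linalg.norm(C[i]-C[i-1]).round(3) for i in range(4)],C.mean(0))
a=(C[0]+C[1]-C[2]-C[3]);yaw=np.arctan2(a[1],a[0]);print("yaw",np.degrees(yaw))
c=C.mean(0);c[2]=.025
for al in(30,40,50):
  s,k=np.sin(np.radians(al)),np.cos(np.radians(al))
  for sg in(1,-1):
    for st,zc in((0,.025),(0,.125),(1,.11),(1,.06)):
      Rc=cupR(yaw,st);q=toolR(Rc,[-s,0,-k],[0,sg,0]);cc=[c[0],c[1],zc]
      j=r.solve_ik(tcp(cc,Rc,[-.005,0,.005],q),q);print(al,sg,st,zc,None if j is None else np.round(j,2))
E
```

```text
[[ 0.5636  0.2738  0.145 ]
 [ 0.5852 -0.0233  0.145 ]
 [ 0.7629 -0.0132  0.145 ]
 [ 0.7421  0.2885  0.145 ]]
[np.float64(0.179), np.float64(0.298), np.float64(0.178), np.float64(0.302)] [0.66346624 0.13143438 0.145     ]
4.147929335285321 3.950415532751336
[[ 0.5665 -0.1307  0.05  ]
 [ 0.5565 -0.1863  0.05  ]
 [ 0.4385 -0.1612  0.05  ]
 [ 0.4476 -0.102   0.05  ]] [np.float64(0.122), np.float64(0.057), np.float64(0.121), np.float64(0.06)] [ 0.50227677 -0.14504513  0.05      ]
yaw -12.800105265922669
30 1 0 0.025 [-0.45  0.67  1.45 -0.11  1.54 -1.76]
30 1 0 0.125 [-0.45  0.53  1.42 -0.11  1.7  -1.78]
30 1 1 0.11 [-0.83 -0.22  2.63  1.95  0.56  2.37]
30 1 1 0.06 [-0.83  0.04  2.59  2.23  0.67  2.03]
30 -1 0 0.025 [-0.45  0.67  1.45 -0.11  1.54  1.38]
30 -1 0 0.125 [-0.45  0.53  1.42 -0.11  1.7   1.36]
30 -1 1 0.11 [-0.83 -0.22  2.63  1.95  0.56 -0.77]
30 -1 1 0.06 [-0.83  0.04  2.59  2.23  0.67 -1.11]
40 1 0 0.025 [-0.43  0.81  1.29 -0.14  1.73 -1.76]
40 1 0 0.125 [-0.43  0.67  1.29 -0.14  1.87 -1.78]
40 1 1 0.11 [-0.76 -0.29  2.55  1.38  0.41  2.98]
40 1 1 0.06 [-0.76 -0.08  2.54  1.83  0.42  2.49]
40 -1 0 0.025 [-0.43  0.81  1.29 -0.14  1.73  1.39]
40 -1 0 0.125 [-0.43  0.67  1.29 -0.14  1.87  1.37]
40 -1 1 0.11 [-0.76 -0.29  2.55  1.38  0.41 -0.16]
40 -1 1 0.06 [-0.76 -0.08  2.54  1.83  0.42 -0.65]
50 1 0 0.025 [-0.42  0.95  1.14 -0.16  1.91 -1.76]
50 1 0 0.125 [-0.42  0.8   1.16 -0.17  2.04 -1.78]
50 1 1 0.11 [-0.7  -0.26  2.44  0.76  0.44 -2.66]
50 1 1 0.06 None
50 -1 0 0.025 [-0.42  0.95  1.14 -0.16  1.91  1.39]
50 -1 0 0.125 [-0.42  0.8   1.16 -0.17  2.04  1.36]
50 -1 1 0.11 [-0.7  -0.26  2.44  0.76  0.44  0.49]
50 -1 1 0.06 [-0.7  -0.1   2.44  1.08  0.34  0.14]
```

```bash
python3 - <<'E'
from h import *
res=[]
for al in(20,30,40):
  s,k=np.sin(np.radians(al)),np.cos(np.radians(al))
  for sg in(1,-1):
    for x in(.5,.53,.56):
      for y in(-.2,-.15):
        for yw in(-50,-40,-30,-20,-10):
          Rc=cupR(np.radians(yw),1);q=toolR(Rc,[-s,0,-k],[0,sg,0])
          js=[r.solve_ik(tcp([x,y,z],Rc,[-.005,0,.005],q),q) for z in(.12,.06)]
          if any(j is None for j in js):continue
          j=js[1];res.append((abs(j[3])+abs(js[0][3]),al,sg,x,y,yw,np.round(js[0],2),np.round(j,2)))
res.sort(key=lambda t:t[0])
for t in res[:10]:print(*t)
m=r.camera_model("top")
for n,p,z in(("offcut",(316,116),.028),("offcut nearest",(294,117),.028),("offR",(328,132),.028),("tape",(262,192),.024),("tin",(414,163),.11),("g1",(369,117),.05),("g2",(356,212),.05)):print(n,unproj(m,[p],z).round(3))
E
```

```text
2.918943157507596 40 1 0.5 -0.2 -10 [-0.93 -0.23  2.48  1.29  0.58  2.92] [-0.93 -0.01  2.47  1.62  0.56  2.53]
2.918943157507596 40 -1 0.5 -0.2 -10 [-0.93 -0.23  2.48  1.29  0.58 -0.22] [-0.93 -0.01  2.47  1.62  0.56 -0.61]
3.007201541722628 40 -1 0.5 -0.15 -10 [-0.82 -0.32  2.54  1.28  0.5  -0.13] [-0.82 -0.07  2.53  1.72  0.48 -0.62]
3.0348328588367686 40 1 0.53 -0.2 -10 [-0.86 -0.14  2.41  1.35  0.52  2.92] [-0.86  0.06  2.4   1.69  0.51  2.53]
3.0348328588367686 40 -1 0.53 -0.2 -10 [-0.86 -0.14  2.41  1.35  0.52 -0.22] [-0.86  0.06  2.4   1.69  0.51 -0.61]
3.1217815678194647 40 1 0.56 -0.2 -10 [-0.79 -0.05  2.33  1.39  0.47  2.92] [-0.79  0.13  2.32  1.74  0.46  2.53]
3.1217815678194647 40 -1 0.56 -0.2 -10 [-0.79 -0.05  2.33  1.39  0.47 -0.22] [-0.79  0.13  2.32  1.74  0.46 -0.61]
3.1668439438012976 40 1 0.53 -0.15 -10 [-0.74 -0.21  2.46  1.36  0.43  2.99] [-0.74  0.01  2.45  1.81  0.44  2.49]
3.1668439438012976 40 -1 0.53 -0.15 -10 [-0.74 -0.21  2.46  1.36  0.43 -0.16] [-0.74  0.01  2.45  1.81  0.44 -0.65]
3.281923422689534 40 -1 0.5 -0.2 -20 [-0.81 -0.26  2.5   1.35  0.36 -0.08] [-0.81 -0.03  2.49  1.93  0.38 -0.69]
offcut [[ 0.668 -0.149  0.028]]
offcut nearest [[ 0.665 -0.08   0.028]]
offR [[ 0.614 -0.185  0.028]]
tape [[0.427 0.023 0.024]]
tin [[ 0.492 -0.425  0.11 ]]
g1 [[ 0.656 -0.313  0.05 ]]
g2 [[ 0.358 -0.256  0.05 ]]
```

```bash
cat >> h.py <<'E'
C0=np.array([.5023,-.1450,.025]);YAW0=np.radians(-12.8)
S40,K40=np.sin(np.radians(40)),np.cos(np.radians(40))
def sidepose(c,yaw,st,g=(-.005,0,.005)):
    Rc=cupR(yaw,st);q=toolR(Rc,[-S40,0,-K40],[0,-1,0]);return tcp(c,Rc,g,q),q
E
python3 - <<'E'
from h import *
p=r.read_ee_pos();r.move_l([p[0],p[1],.28],.25)
P,q=sidepose(C0,YAW0,0)
r.move_pose(P+[0,0,.16],q)
r.move_l(P+[0,0,.075],.2)
m,im=shot("wrist","w1")
print(r.read_clock(),r.read_ee_pos()-P,r.read_qpos())
for st,z,col in((0,.025,(0,0,255)),):
  Rc=cupR(YAW0,0);b=np.array([[x,y,.025] for x,y in((.06,.028),(.06,-.028),(-.06,-.028),(-.06,.028))])
  px=proj(m,C0+b@Rc.T);print(px.round());cv2.polylines(im,[px.astype(int)],True,col,1)
cv2.imwrite("pics/w1.png",im)
E
```

```text
3.7 [ 0.00093691 -0.00024803  0.07646097] [-0.4344069   0.69754446  1.29166209 -0.1402357   1.83462375  1.37113289]
[[191.  75.]
 [316.  75.]
 [290. 217.]
 [215. 217.]]
```

View pics/w1.png

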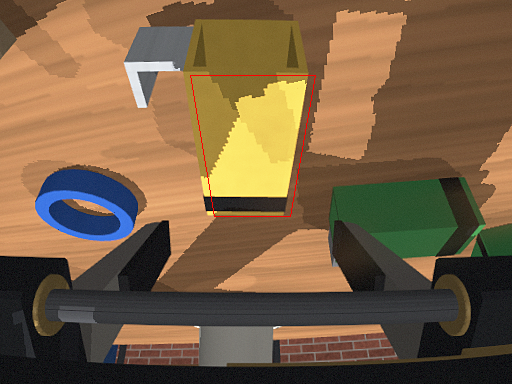

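The wrist view shows the yellow cup with its hook at upper left. Its top face runs from about (185,70) and (307,73) at the mouth to (205,213) and (291,215) at the base. My prediction sits a few mm too far right, so I correct it and grasp.

```bash
python3 - <<'E'
from h import *
m=r.camera_model("wrist")
W=unproj(m,[(186,71),(308,73),(291,215),(206,213)],.05);print(W.round(4),[np.linalg.norm(W[i]-W[i-1]).round(3) for i in range(4)])
c=W.mean(0);a=W[0]+W[1]-W[2]-W[3];yaw=np.arctan2(a[1],a[0]);print(c,np.degrees(yaw))
c=(c+C0)/2;c[:2]=.35*C0[:2]+.65*W.mean(0)[:2];c[2]=.025
P,q=sidepose(c,YAW0,0)
r.move_l(P,.12,rot=None,threshold=8)
print(r.read_ee_pos()-P)
r.command_gripper(.04,25);print(r.read_finger_gap(),r.read_grip_force(),r.read_ft_force())
r.move_l(P+[0,0,.11],.2)
print(r.read_finger_gap(),r.read_grip_force(),r.read_ft_force(),r.read_clock())
P2,q2=sidepose([.53,-.2,.12],np.radians(-10),1)
r.move_pose(P2,q2)
shot("scene","s2")
print(r.read_ee_pos()-P2,r.read_clock(),r.read_finger_gap(),c)
E
```

```text
[[ 0.5698 -0.1299  0.05  ]
 [ 0.5566 -0.1828  0.05  ]
 [ 0.4392 -0.1602  0.05  ]
 [ 0.456  -0.0998  0.05  ]] [np.float64(0.118), np.float64(0.055), np.float64(0.119), np.float64(0.063)]
[ 0.50540204 -0.14317202  0.05      ] -12.82415100607987
[ 0.00040638 -0.00021224  0.00047254]
0.055730568020953386 25.00034809112549 [-0.05202249  1.54400851  2.29279701]
0.0558471785378282 24.999234974384308 [-0.72630176  0.33930341 -2.56667362] 5.8083
[ 6.49540275e-04 -3.21179262e-05  3.15514698e-04] 7.275 0.056011932877178774 [ 0.50431633 -0.14381181  0.025     ]
```

View pics/s2.png

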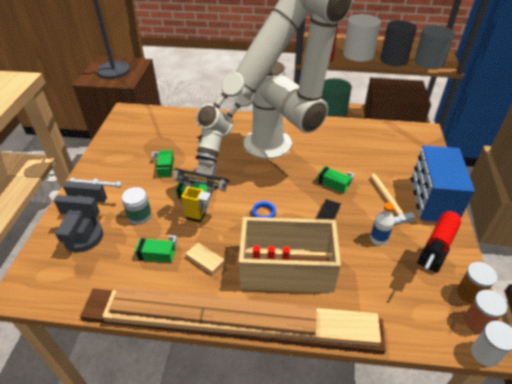

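The scene view shows the cup held upright in the gripper at about (197,203), clear of its neighbours. I lower it, release and back off.

```bash
python3 - <<'E'
from h import *
y=np.radians(-10)
P,q=sidepose([.53,-.2,.07],y,1);r.move_l(P,.1)
P,q=sidepose([.53,-.2,.056],y,1);h=r.move_l(P,.02,threshold=5)
p=r.read_ee_pos();print(h,p-P,r.read_ft_force(),r.read_clock())
r.command_gripper(.085);r.pause(.1)
bk=-np.array([np.cos(y),np.sin(y),0])
r.move_l(p+bk*.09+[0,0,.006],.15)
print(r.read_ft_force())
r.move_l(p+bk*.1+[0,0,.15],.2)
print(r.read_clock(),r.read_qpos().round(2))
shot("top","t3");im=cv2.imread("pics/t3.png")[60:260,200:420];cv2.imwrite("pics/t3c.png",cv2.resize(im,None,fx=3,fy=3,interpolation=cv2.INTER_CUBIC))
E
```

```text
True [ 0.00031692 -0.00024116  0.00447228] [ 1.8406333  -0.39779866  0.24034905] 8.45
[-0.49677294 -0.06750683 -0.22370382]
10.8917 [-1.13 -0.83  2.62  0.86  0.97  0.24]
```

View pics/t3c.png

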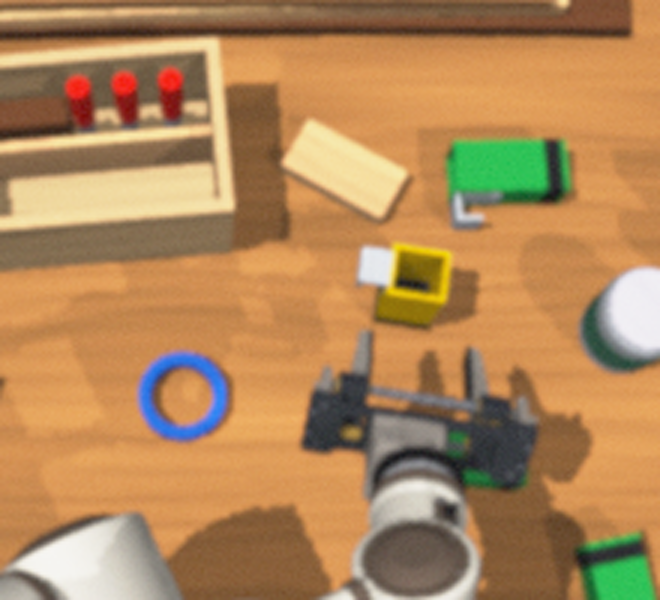

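Top view: the cup stands upright and free, with its mouth at crop (393–452, 243–303) and the crown on the left. Now I take it from above.

```bash
cat >> h.py <<'E'
def toppose(c,yaw,sg,gx=.033):
    Rc=cupR(yaw,1);q=toolR(Rc,[-1,0,0],[0,0,sg]);return tcp(c,Rc,(gx,0,0),q),q
TT=np.array([.6635,.1314]);TA=np.radians(4.05);HY=TA-np.pi/2
def hang(v,z,dn=0):  # cup centre for hanging, v along tote y
    x=np.array([np.cos(TA),np.sin(TA)]);y=np.array([-x[1],x[0]])
    return np.r_[TT+x*(-.084-.040+dn)+y*v,z]
E
python3 - <<'E'
from h import *
m=r.camera_model("top")
W=unproj(m,[((x+.5)/3-.5+200,(y+.5)/3-.5+60) for x,y in((393,243),(452,252),(445,303),(387,291))],.12)
print(W.round(4),[np.linalg.norm(W[i]-W[i-1]).round(3) for i in range(4)]);c=W.mean(0);c[2]=.06
a=W[0]+W[3]-W[1]-W[2];print(c,"yaw",np.degrees(np.arctan2(-a[0],a[1])))
for sg in(1,-1):
  for cc,y in((c,np.radians(-10)),(hang(-.03,.142),HY),(hang(-.03,.09),HY)):
    P,q=toppose(cc,y,sg);j=r.solve_ik(P,q);print(sg,P.round(3),None if j is None else np.round(j,2))
E
```

```text
[[ 0.5584 -0.1785  0.12  ]
 [ 0.5489 -0.2357  0.12  ]
 [ 0.498  -0.2262  0.12  ]
 [ 0.5104 -0.1706  0.12  ]] [np.float64(0.049), np.float64(0.058), np.float64(0.052), np.float64(0.057)]
[ 0.52892975 -0.2027431   0.06      ] yaw -10.943267323053538
1 [ 0.529 -0.203  0.074] [-0.58  0.29  1.74 -0.    1.11  2.74]
1 [0.542 0.093 0.156] [-0.05  0.15  1.73 -0.    1.27 -1.69]
1 [0.542 0.093 0.104] [-0.05  0.21  1.77 -0.    1.16 -1.69]
-1 [ 0.529 -0.203  0.074] [-0.58  0.29  1.74 -0.    1.11 -0.4 ]
-1 [0.542 0.093 0.156] [-0.05  0.15  1.73 -0.    1.27  1.45]
-1 [0.542 0.093 0.104] [-0.05  0.21  1.77 -0.    1.16  1.45]
```

```bash
python3 - <<'E'
from h import *
c=[.5293,-.2017,.06];y=np.radians(-10.3)
P,q=toppose(c,y,-1)
r.command_gripper(.09)
r.move_pose(P+[0,0,.15],q)
r.move_l(P,.15,threshold=8)
print(r.read_ee_pos()-P,r.read_clock())
r.command_gripper(.035,30);print(r.read_finger_gap(),r.read_grip_force(),r.read_ft_force())
r.move_l(P+[0,0,.16],.2)
print(r.read_finger_gap(),r.read_grip_force(),r.read_ft_force())
H,qh=toppose(hang(-.03,.16,-.06),HY,-1)
r.move_pose(H+[0,0,.03],qh)
H,_=toppose(hang(-.03,.148,0),HY,-1)
r.move_l(H,.12)
print(r.read_ee_pos()-H,r.read_clock())
m,im=shot("wrist","w4")
C=hang(-.03,.148)
x=np.array([np.cos(TA),np.sin(TA)]);yv=np.array([-x[1],x[0]])
for d in(-.09,-.078):
  px=proj(m,[np.r_[TT+x*d+yv*v,.145] for v in(-.1,.05)]);cv2.line(im,*[tuple(map(int,k)) for k in px],(0,0,255),1)
Rc=cupR(HY,1);px=proj(m,C+np.array([[.06,.052,-.017],[.06,.057,-.017],[.06,.057,.017],[.06,.052,.017],[.033,.057,-.017],[.033,.057,.017],[.06,.028,.025],[.06,.028,-.025]])@Rc.T)
for k in px: cv2.circle(im,tuple(map(int,k)),3,(255,0,255),1)
cv2.imwrite("pics/w4.png",im)
m,im=shot("scene","s4");cv2.imwrite("pics/s4c.png",cv2.resize(im[140:320,160:370],None,fx=3,fy=3,interpolation=cv2.INTER_CUBIC))
E
```

```text
[ 0.00071468 -0.00053704  0.00118312] 13.4667
0.050024940491145226 29.967851042747498 [-0.02259891  0.32378685 -0.98237278]
0.050068426473790575 29.96520459651947 [ 0.20371704  0.40191133 -2.41710784]
[-7.83894078e-05 -1.25174016e-04  2.46500213e-04] 17.4667
```

View pics/w4.png

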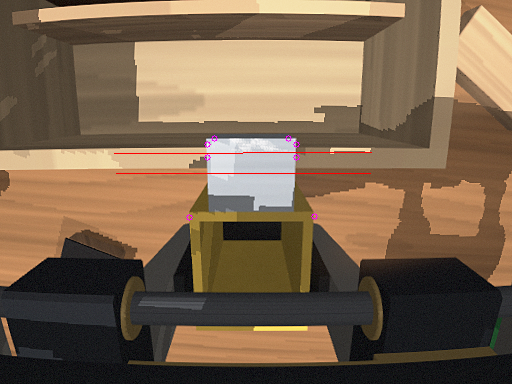

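View pics/s4c.png

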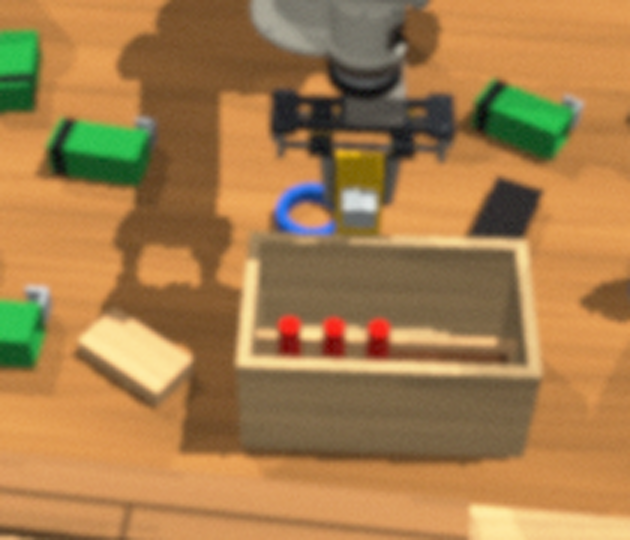

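The wrist view shows the crown's far edge at row 138, as predicted. The rim band runs from about row 148 to 168, a few px beyond my prediction (153–172). I measure the edges properly.

```bash
python3 - <<'E'
from h import *
im=cv2.GaussianBlur(cv2.cvtColor(r.grab_frame("wrist"),cv2.COLOR_RGB2GRAY),(3,1),0).astype(float)
m=r.camera_model("wrist")
x=np.array([np.cos(TA),np.sin(TA)]);yv=np.array([-x[1],x[0]])
for c in(20,40,60,80,100,340,360,380,400,420):
    col=im[125:185,c-4:c+5].mean(1);g=np.diff(col);i=np.argsort(-abs(g))[:4]
    print(c,[(int(k+125),round(g[k]),*(((unproj(m,[(c,k+125.5)],.145)[0,:2]-TT)@np.c_[x,yv])*1000).round(1)) for k in sorted(i)])
E
```

```text
20 [(149, 102, np.float64(-74.8), np.float64(110.3)), (150, 22, np.float64(-75.4), np.float64(110.4)), (155, 9, np.float64(-78.4), np.float64(110.9)), (169, -52, np.float64(-87.0), np.float64(112.4))]
40 [(148, 69, np.float64(-74.4), np.float64(96.9)), (149, 67, np.float64(-75.0), np.float64(97.0)), (168, -19, np.float64(-86.6), np.float64(98.7)), (169, -35, np.float64(-87.2), np.float64(98.8))]
60 [(148, 121, np.float64(-74.7), np.float64(84.0)), (149, 38, np.float64(-75.3), np.float64(84.0)), (168, -43, np.float64(-86.7), np.float64(85.6)), (169, -28, np.float64(-87.3), np.float64(85.7))]
80 [(147, 24, np.float64(-74.3), np.float64(71.3)), (148, 96, np.float64(-74.9), np.float64(71.3)), (149, 18, np.float64(-75.5), np.float64(71.4)), (168, -66, np.float64(-86.8), np.float64(72.8))]
100 [(133, -19, np.float64(-66.4), np.float64(58.1)), (147, 69, np.float64(-74.5), np.float64(58.9)), (148, 63, np.float64(-75.1), np.float64(59.0)), (168, -60, np.float64(-87.0), np.float64(60.3))]
340 [(146, 53, np.float64(-74.4), np.float64(-80.9)), (147, 104, np.float64(-75.0), np.float64(-81.0)), (1
[... 222 characters left out ...]
64(-76.6), np.float64(-92.9)), (167, -20, np.float64(-86.6), np.float64(-93.7))]
380 [(147, 37, np.float64(-74.8), np.float64(-104.7)), (167, -23, np.float64(-86.6), np.float64(-105.8)), (182, 29, np.float64(-95.6), np.float64(-106.6)), (183, 32, np.float64(-96.3), np.float64(-106.7))]
400 [(147, 30, np.float64(-74.6), np.float64(-116.8)), (148, 16, np.float64(-75.2), np.float64(-116.9)), (167, -22, np.float64(-86.5), np.float64(-118.1)), (168, -24, np.float64(-87.1), np.float64(-118.1))]
420 [(147, 22, np.float64(-74.5), np.float64(-129.2)), (148, 31, np.float64(-75.1), np.float64(-129.3)), (167, -28, np.float64(-86.4), np.float64(-130.6)), (168, -16, np.float64(-87.0), np.float64(-130.7))]
```

```bash
python3 - <<'E'
import cv2
im=cv2.imread("pics/w4.png")[110:200,:]
cv2.imwrite("pics/w4c.png",cv2.resize(im,(800,400),interpolation=cv2.INTER_CUBIC))
E
```

```text
(no output)
```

View pics/w4c.png

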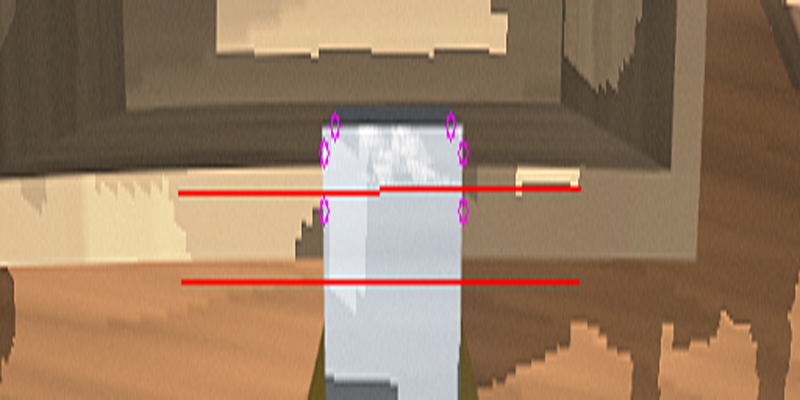

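In the wrist view the rim is 3 mm beyond the model, but the crown is about 2.4 mm beyond too, so relative to each other they are centred. I lower it.

```bash
python3 - <<'E'
from h import *
H,_=toppose(hang(-.03,.098,.0007),HY,-1)
print(r.move_l(H,.1,threshold=6),r.read_ft_force())
H,_=toppose(hang(-.03,.086,.0007),HY,-1)
print(r.move_l(H,.02,threshold=4),r.read_ee_pos()-H,r.read_ft_force(),r.read_clock())
shot("wrist","w5")
E
```

```text
False [ 0.33012962 -0.03650344 -2.90571378]
True [0.00040005 0.0001372  0.00330839] [0.78606466 1.52634641 3.30873272] 18.7417
```

View pics/w5.png

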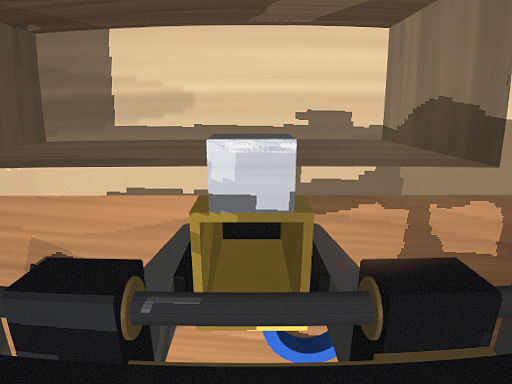

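The crown seats at the expected height (centre 89 mm, expected 90), and in the wrist view it spans rows 135–212, straddling the rim (166–194). I release, retreat upward and check.

```bash
python3 - <<'E'
from h import *
r.command_gripper(.085);r.pause(.2)
p=r.read_ee_pos();r.move_l(p+[0,0,.13],.15);r.move_l(p+[-.1,0,.15],.15)
r.pause(.3);print(r.read_clock(),r.read_ft_force())
m,im=shot("scene","s6");m2,t=shot("top","t6")
a=cv2.resize(im[140:320,140:400],(520,360));b=cv2.resize(t[60:230,160:400],(520,368))
cv2.imwrite("pics/f.png",cv2.resize(np.vstack([a,b])[:, :],(428,600)))
E
```

```text
21.8083 [-0.55022427  0.51906562 -0.27323846]
```

View pics/f.png

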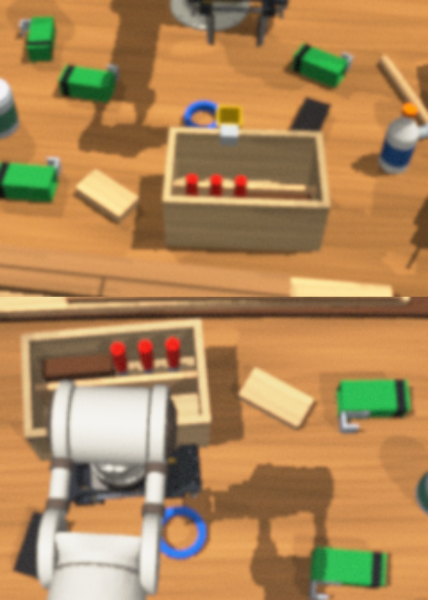

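The scene half shows the cup at (230,115) hanging outside the near wall, with the steel hook over the rim at (230,132). The other things are where they were and the gripper is clear.

```bash
python3 -c "
from station import r
print(r.sign_off())"
```

```text
the job is handed in; nothing more can be done
None
```

The yellow cup was stood upright and released, then hung by its hook on the tote's near rim, with the other things left in place; the job was handed in at about 22 s.

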